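# Send the photometer's cuvette carriage home

### The arm

A 6-joint arm with a two-finger parallel gripper is mounted at the origin on a cart in front of the work surface, level with it; the furniture and walls round the work are solid. World frame = base frame: x ahead of the robot, y to its left, z up, the work surface at z = 0. Lengths are in m, angles in rad, forces in N, time in s.
With the tool pointing down it reaches from about 0.375 to 0.9 m from the base axis. Payload 3.1 kg.
Tool frame: the origin (TCP) lies on the centre line of the jaws, within the pads' length; the fingertips stand ahead of it and the grasp point (between the pads) lies 3 mm ahead of it (robot.tip_reach is the z of the fingertips in the tool frame, in m); z points along the fingers, y is the line along which they close (so a half turn about z gives the same grasp; the last joint's range is limited). The gripper opens to 87 mm and grips with 3 to 60 N. Pads are 19 mm wide; open, the fingers measure 117 mm over their backs; the gripper's body (75 mm by 190 mm) begins 51 mm behind the grasp point.
Start: joints at [-1.391, 0.527, 1.433, -0, 1.181, -0.178], TCP at [0.219, -0.585, 0.221] pointing down, gripper open.
Joint ranges: [-3.08, 3.08], [-0.75, 2.2], [0.22, 2.44], [-1.43, 4.57], [0, 2.65], [-2.85, 2.85]. Speed limits (rad/s): [2.79, 2.79, 3.14, 3.14, 3.14, 3.14].

### API

Orientations are given as a unit quaternion [x, y, z, w].
In Python, from rig import sensors, eyes, ticket, robot gives the robot as it stands.
- The arm moves only by the tool drive_tool, never from a script. Its argument "deltas" is a list that holds one entry, the list of rows, each a list of 6 numbers: the shift along the tool's x, y, z in mm, then the turn, a rotation vector about the tool's x, y, z in rad. A call has 1 to 8 rows; each row shifts and turns the commanded pose from where the row before left it, along the tool's axes as they then stand; what a row does not reach is not made up. A row lasts 1/12 s, in which the tool goes at most 41.7 mm and 7.16 degrees, less where a joint would pass 70% of its speed; a pose out of reach is approached as far as the arm can. A call is refused whole if a number of a shift passes 41.7 or a number of a turn 0.125, either way. A call with a gripper value outside its range is refused whole. "gripper" is the opening in per cent of the stroke, from 0 (shut) to 100 (fully open), set as the call begins (left out, the last holds). The fingers move at their own pace and stop on an object; "squeeze" is the grip in N (left out, the last holds). Time passes only in rows, so rows that do not move let the fingers close. It gives the time, the measured TCP pose, the force, the opening and the grip force at its end, in the units of the state.
- sensors.get_obs(): the state, without advancing time (a new reading comes with each control period).
- eyes.camera(name): name is "scene" or "top" or "wrist"; returns a dict with "img" (480x640x3 uint8, red, green, blue), "fov_y" (degrees; the focal length in pixels is half the picture's height over the tangent of half this angle, whatever the lens; pixels are square), "cx", "cy" (the principal point, pixels), "D" ([k1, k2, p1, p2, k3] as OpenCV has them; the pictures are not rectified), "xyz" and "attitude" of the camera in the world; the wrist camera has in their place "hand_eye" (4x4, takes a point from camera to tool coordinates, whose origin is the TCP and whose axes are the flange's). Camera axes: x right, y up, looking along -z (the intrinsics and any distortion apply to the point x, -y, -z); pixel columns grow to the right and rows downward; lengths in m; the calibration is good to about 2 mm. A picture is of the moment at which its call begins: read the wrist's pose just before it. There is no depth.
- ticket.hand_in(): hands the job in; it is judged then, once.
The state is a dict: "time": time; "q": joint angles; "joint_velocities": joint speeds; "joint_torque": joint torques, N m; "position": TCP position; "tool_rot": TCP orientation; "ft_force": force on the tool from outside, world axes, zero at the start; "moment": the same for the moment, N m; "grip_width": finger opening in m; "grip_force": force on a finger pad.
Only numpy, scipy, OpenCV 4.12 (cv2) and the standard library are available. Lean on these libraries where they do the work, as an engineer would, in place of code of your own. Each camera call takes 0.05 s, during which the arm holds its last target. There are 200 camera calls.

### The job

The cuvette carriage under the photometer's cover has been left short of its end stop. Press down the front edge of the shut cover and let go so that it pops open, push the carriage by its upright tab to the left until it is fully home against its stop, then swing the cover down and press it until it latches and stays shut by itself. Only press and push: leave both cuvettes standing in their cells, lift nothing, and do not disturb the other things on the bench.

Things in the scene. Friction and masses are not known exactly. Their poses are not given: they have to be found in the camera images.
- photometer: fixed benchtop photometer: white housing 190 x 230 mm, flat deck 58 mm above the worktop, a grey hinged cover on its left part, display and keys on its right. Origin under its middle on the worktop; x points from front to back (away from the robot when not turned), y to its left, z up. A tall monitor stands at its right, a microscope at its left: come to it from the front
- cover (a joint): angle of the cover, rad, about its level rear hinge: 0 to 0.01 shut and latched, 1.65 sprung open just past upright, -0.065 pressed to the end of its travel. Push-push latch: pressing the front edge down to the end (about 3 N, 6 mm) and letting go frees it, and it rises by itself in 2 s; swung down again, pressed to the end and let go, it latches. A damped spring lifts it (2 to 4 N)
- cover_press (a point): ribbed spot on the cover's outer face, in the middle of its width and 14 mm from its front edge, where it is pressed; it moves with the cover (shut: 96 mm above the worktop). The cover is a hollow cap 105 mm from hinge to front edge, 138 mm wide, 30 mm deep. Upright, it is swung down by pushing this outer face, which then looks to the back, over free deck
- cover_hinge (a point): middle of the cover's hinge axis, 66 mm above the worktop; the hinge runs along the photometer's y. The ribbed spot lies 91 mm from the hinge towards the front and 30 mm above it when shut, both turning with the cover (cover upright: outer face 30 mm behind the hinge, front edge 105 mm above it)
- carriage (a joint): position of the cuvette carriage under the cover, m, growing to the photometer's left (its +y): 0.030 = fully home against the end stop; slides with light friction (under 3 N) and stays where it is left
- carriage_tab (a point): upright aluminium finger tab at the right end of the carriage, 26 mm wide across the travel, 5 mm thick: this point lies on the middle of its right face, 7 mm below its top edge; it moves with the carriage. Tab top 85 mm above the worktop, 22 mm above the rim of the compartment (63 mm), so that a fingertip beside it can stay above the rim
- cuvette_a_mid (a point): middle of a capped clear cuvette, 13.5 x 13.5 x 45 mm, standing loose in the left cell of the carriage, 20 mm deep, its foot 36 mm above the worktop
- cuvette_b_mid (a point): middle of the second, equal cuvette, in the middle cell of the carriage
- oil_bottle: brown glass bottle with a white cap, 27 mm across, 58 mm tall; origin under its middle
- cover_glass_box: small clear box with a blue lid, 46x42x29 mm; origin under its middle
- petri_1: covered petri dish, 60 mm across, 15 mm tall; origin under its middle
- marker_1: white marker pen with a dark cap lying on the worktop, 130 mm long, 13 mm thick; origin under its middle
- timer: white lab timer lying flat, 67x63x20 mm; origin under its middle
- slide_carton: upright carton with a slanted printed front, 68x58x81 mm, behind the instrument; origin under its middle

How it is judged:
By the outcome, as a careful person would: the job done as asked, in the order asked, and still so for the second after the job is handed in, with the robot touching nothing.
It also fails if it takes over 54 s, if anything falls off the work surface, if the arm or the gripper's body presses on something with over 40 N, if the wrist force passes 120 N, or if a joint passes its speed limit or range.

## Working session

There is one attempt and no reset: what is moved stays moved. The work goes in short steps, Python scripts to look and compute and a tool call to move; the robot and the scene stay as the last step left them, time stands still between calls to the robot, and variables do not carry over. Pictures are saved under pics/ and viewed, at most 10 in all, crops included, and the job is handed in when it is done.

Besides the shell and the picture viewer there is one more tool, called after "Emit:" as name([rows], argument=value, ...), one row to a line, values as JSON. drive_tool: Moves the arm, as the interface text tells. Its arguments: {"type":"object","properties":{"deltas":{"type":"array"},"gripper":{"type":"number"},"squeeze":{"type":"number"}},"required":["deltas"]}

```bash
mkdir -p pics; cat > h.py <<'E'
import numpy as np, cv2
from scipy.spatial.transform import Rotation as R
from rig import sensors, eyes, ticket, robot
def snap(n,f):
    o=sensors.get_obs(); c=eyes.camera(n); cv2.imwrite('pics/'+f,c['img'][:,:,::-1]); return o,c
def att(a):
    a=np.array(a,float); return R.from_quat(a).as_matrix() if a.shape==(4,) else a
def ray(c,uv,o=None):
    f=240/np.tan(np.radians(c['fov_y'])/2); K=np.array([[f,0,c['cx']],[0,f,c['cy']],[0,0,1.]])
    p=cv2.undistortPoints(np.array([[uv]],float),K,np.array(c['D'],float))[0,0]
    d=np.array([p[0],-p[1],-1])
    if 'hand_eye' in c:
        T=np.array(c['hand_eye']); Q=R.from_quat(o['tool_rot']).as_matrix()
        return np.array(o['position'])+Q@T[:3,3], Q@T[:3,:3]@d
    return np.array(c['xyz']),att(c['attitude'])@d
def onz(c,uv,z,o=None):
    p,d=ray(c,uv,o); return p+d*(z-p[2])/d[2]
E
python3 - <<'E'
from h import *
import pickle
d={}
for n in('scene','top'):
    d[n]=snap(n,n+'0.png'); c=d[n][1]; print(n,{k:v for k,v in c.items() if k!='img'})
pickle.dump(d,open('s0.pkl','wb'))
o=sensors.get_obs();print(o,robot.tip_reach)
E
```

```text
scene {'fov_y': 46.777644763543094, 'cx': 308.536669861149, 'cy': 238.9379709382981, 'D': array([-0.03652241,  0.        ,  0.        ,  0.        ,  0.        ]), 'xyz': array([-0.02752736,  0.85941682,  0.91635463]), 'attitude': array([-0.13543149,  0.41306296,  0.85707579, -0.2765111 ])}
top {'fov_y': 50.50402877898185, 'cx': 323.1017326156675, 'cy': 242.7267414757497, 'D': array([-0.0084741,  0.       ,  0.       ,  0.       ,  0.       ]), 'xyz': array([0.3867202 , 0.01287933, 1.46029272]), 'attitude': array([ 0.04910945, -0.03353902, -0.69822688,  0.71340214])}
{'time': 0.1, 'q': array([-1.39048383e+00,  5.28384157e-01,  1.43373208e+00, -3.52811288e-05,
        1.18136213e+00, -1.78484896e-01]), 'joint_velocities': array([-0.00072288, -0.00097701, -0.00381444,  0.00131388,  0.00011978,
       -0.00104954]), 'joint_torque': array([ 3.12624552e-04, -4.40985632e+01, -1.77151340e+01,  6.35351683e-02,
        5.33971062e-02, -3.85887938e-05]), 'position': array([ 0.21937977, -0.58455943,  0.21987612]), 'tool_rot': array([ 9.83949530e-01,  1.78444480e-01, -1.71749665e-05, -9.42843067e-04]), 'ft_force': array([ 0.44778058,  1.56181726, -0.36550864]), 'moment': array([0.01233981, 0.00131273, 0.01945994]), 'grip_force': 0.0, 'grip_width': 0.08707681081918621} 0.022
```

View pics/scene0.png

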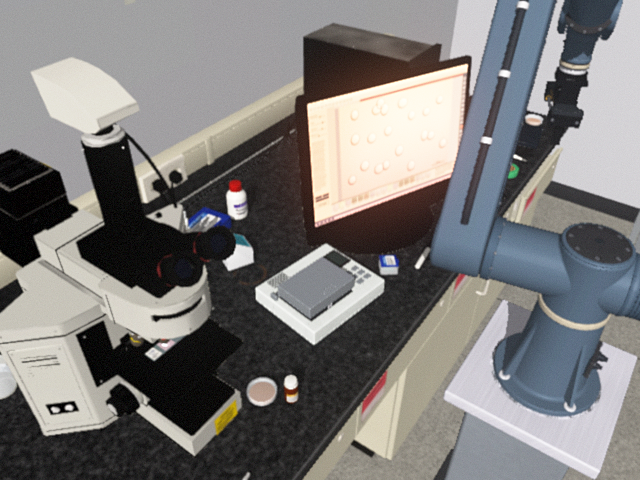

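View pics/top0.png

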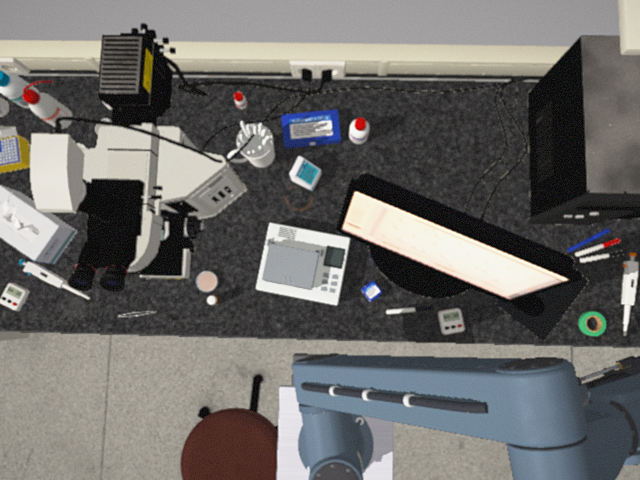

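The scene picture shows the photometer around (320,290), grey cover shut. The top picture has the housing at about (256–351, 222–304), with the grey cover at about (262–322, 238–292). I'll segment the cover and housing next.

```bash
python3 - <<'E'
from h import *
import pickle
d=pickle.load(open('s0.pkl','rb')); c=d['top'][1]; im=c['img'].astype(int)
roi=np.zeros((480,640),np.uint8); roi[215:312,248:360]=1
mx=im.max(2);mn=im.min(2)
def big(m):
    m=(m.astype(np.uint8))*roi; m=cv2.morphologyEx(m,cv2.MORPH_OPEN,np.ones((3,3)))
    cs,_=cv2.findContours(m,cv2.RETR_EXTERNAL,cv2.CHAIN_APPROX_NONE); k=max(cs,key=cv2.contourArea); return k
for nm,m,z in(('house',mn>150,.058),('cover',(mx>110)&(mx<185)&(mx-mn<40),.096)):
    k=big(m); b=cv2.boxPoints(cv2.minAreaRect(k)); print(nm,cv2.contourArea(k))
    P=np.array([onz(c,p,z) for p in b]); print(b.round(1).tolist(),P.round(4).tolist(),'mean',P.mean(0).round(4)); print('sides',[np.linalg.norm(P[i]-P[i-1]).round(4) for i in range(4)])
cr=cv2.resize(c['img'][210:315,240:365],None,fx=6,fy=5.7,interpolation=cv2.INTER_CUBIC); cv2.imwrite('pics/crop0.png',cr[:,:,::-1])
E
```

```text
house 4937.5
[[254.8000030517578, 289.20001220703125], [268.1000061035156, 221.5], [350.1000061035156, 237.60000610351562], [336.79998779296875, 305.29998779296875]] [[0.4184, 0.231, 0.058], [0.6078, 0.2009, 0.058], [0.5671, -0.0289, 0.058], [0.3796, 0.0043, 0.058]] mean [0.4932 0.1018 0.058 ]
sides [np.float64(0.23), np.float64(0.1918), np.float64(0.2335), np.float64(0.1904)]
cover 2508.5
[[260.29998779296875, 279.79998779296875], [269.0, 234.89999389648438], [333.6000061035156, 247.39999389648438], [324.8999938964844, 292.29998779296875]] [[0.4432, 0.2111, 0.096], [0.565, 0.192, 0.096], [0.5345, 0.0163, 0.096], [0.4137, 0.037, 0.096]] mean [0.4891 0.1141 0.096 ]
sides [np.float64(0.1766), np.float64(0.1233), np.float64(0.1784), np.float64(0.1226)]
```

View pics/crop0.png

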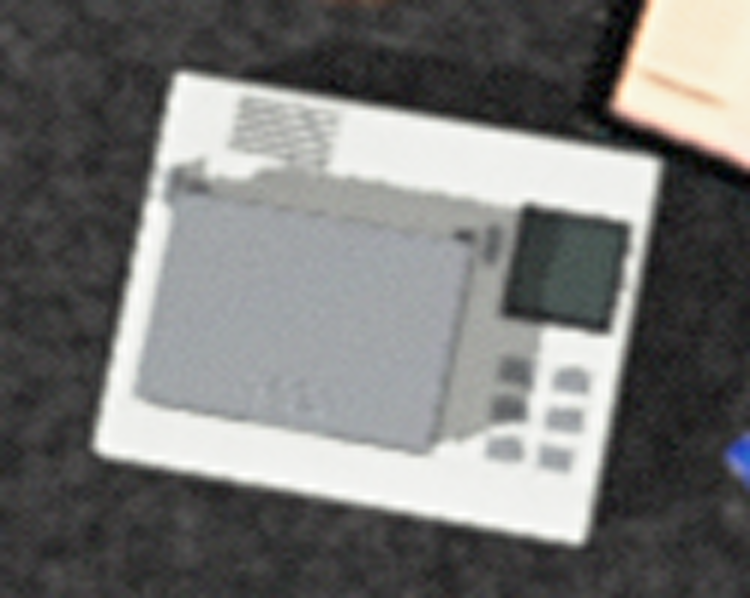

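The crop shows housing corners at (178,72), (663,158), (585,545) and (97,457), cover corners at (137,402), (430,452), (472,240) and (175,195), and the ribs near (288,397).

```bash
python3 - <<'E'
from h import *
import pickle
d=pickle.load(open('s0.pkl','rb')); c=d['top'][1]
f=lambda p,z: onz(c,(240+(p[0]+.5)/6-.5,210+(p[1]+.5)/5.7-.5),z)
H=np.array([f(p,.058) for p in((97,457),(178,72),(663,158),(585,545))])
C=np.array([f(p,.096) for p in((137,402),(175,195),(472,240),(430,452))])
for P in(H,C): print(P.round(4).tolist(),P.mean(0).round(4),[np.linalg.norm(P[i]-P[i-1]).round(4) for i in range(4)])
v=(C[0]-C[3])/2+(C[1]-C[2])/2+ (H[0]-H[3])+(H[1]-H[2]); yaw=np.arctan2(-v[0],v[1]); print('yaw',yaw)
X=np.array([np.cos(yaw),np.sin(yaw),0]);Y=np.array([-X[1],X[0],0])
fm=(C[0]+C[3])/2; print('press',fm+.014*X,'ribs',f((288,397),.096))
hc=H.mean(0); print('hinge in phot frame',[(fm+.105*X-hc)@a for a in(X,Y)], 'hinge',fm+.105*X)
o=sensors.get_obs(); q=R.from_quat(o['tool_rot']).as_matrix(); print(q.round(3))
E
```

```text
[[0.417, 0.2282, 0.058], [0.6058, 0.1975, 0.058], [0.5678, -0.0289, 0.058], [0.3799, 0.0035, 0.058]] [0.4926 0.1001 0.058 ] [np.float64(0.2277), np.float64(0.1913), np.float64(0.2296), np.float64(0.1907)]
[[0.4424, 0.2054, 0.096], [0.5408, 0.1918, 0.096], [0.5221, 0.0573, 0.096], [0.4218, 0.0737, 0.096]] [0.4818 0.1321 0.096 ] [np.float64(0.1333), np.float64(0.0994), np.float64(0.1358), np.float64(0.1016)]
yaw -0.16065753383015086
press [0.44592587 0.13729478 0.096     ] ribs [0.44620358 0.13781917 0.096     ]
hinge in phot frame [np.float64(0.03893571975772565), np.float64(0.029236892500077966)] hinge [0.535754   0.12273776 0.096     ]
[[ 0.936  0.351 -0.   ]
 [ 0.351 -0.936  0.002]
 [ 0.    -0.002 -1.   ]]
```

Emit:
drive_tool([
  [[0,0,-16,0,0,0.104],[0,0,-16,0,0,0.104],[0,0,-16,0,0,0.104],[0,0,-16,0,0,0.104],[0,0,-16,0,0,0.104]],
], gripper=0, squeeze=10)

```text
time: 0.52
position: [0.2194, -0.5847, 0.3008]
tool_rot: [0.997, -0.083, -0.0, -0.001]
ft_force: [-0.1, 0.2, 0.1]
grip_width: 0.0613
grip_force: 0.0
```

Emit:
drive_tool([
  [[-6.4,-40.3,0,0,0,0],[-6.4,-40.3,0,0,0,0],[-6.4,-40.3,0,0,0,0],[-6.4,-40.3,0,0,0,0],[-6.4,-40.3,0,0,0,0],[-6.4,-40.3,0,0,0,0]],
])

```text
time: 1.02
position: [0.2201, -0.3379, 0.3003]
tool_rot: [0.997, -0.081, -0.0, -0.001]
ft_force: [0.4, -0.1, 0.1]
grip_width: 0.0216
grip_force: 0.0
```

Emit:
drive_tool([
  [[19.5,-36.1,0,0,0,0],[19.5,-36.1,0,0,0,0],[19.5,-36.1,0,0,0,0],[19.5,-36.1,0,0,0,0],[0,0,0,0,0,0]],
])

```text
time: 1.43
position: [0.3229, -0.2035, 0.3005]
tool_rot: [0.997, -0.076, 0.0, -0.002]
ft_force: [-0.4, -0.3, -0.1]
grip_width: 0.0006
grip_force: 0.0
```

Emit:
drive_tool([
  [[11.3,-39.8,0,0,0,0],[11.3,-39.8,0,0,0,0],[11.3,-39.8,0,0,0,0],[11.3,-39.8,0,0,0,0]],
])

```text
time: 1.77
position: [0.3909, -0.0592, 0.3007]
tool_rot: [0.997, -0.081, -0.0, 0.0]
ft_force: [1.0, 0.4, -0.6]
grip_width: 0.0004
grip_force: 0.0
```

Emit:
drive_tool([
  [[4.7,-40.8,0,0,0,0],[4.7,-40.8,0,0,0,0],[4.7,-40.8,0,0,0,0],[4.7,-40.8,0,0,0,0],[4.7,-40.8,0,0,0,0],[0,0,0,0,0,0],[0,0,0,0,0,0]],
])

```text
time: 2.35
position: [0.4465, 0.1386, 0.3002]
tool_rot: [0.997, -0.078, -0.001, 0.0]
ft_force: [-0.4, -0.3, 0.3]
grip_width: 0.0008
grip_force: 0.0
```

```bash
python3 - <<'E'
from h import *
o,c=snap('wrist','w1.png'); print({k:v for k,v in c.items() if k!='img'},o['position'],R.from_quat(o['tool_rot']).as_matrix().round(3).tolist(),o['q'])
E
```

```text
{'fov_y': 59.18319264992374, 'cx': 319.08990110282093, 'cy': 236.36449539120187, 'D': array([-0.03060236,  0.        ,  0.        ,  0.        ,  0.        ]), 'hand_eye': array([[ 1.21207890e-03,  9.52394624e-01,  3.04865562e-01,
         8.53444499e-02],
       [ 9.99999253e-01, -1.10583598e-03, -5.21166592e-04,
         6.29205693e-04],
       [-1.59224952e-04,  3.04865966e-01, -9.52395253e-01,
        -1.63654039e-01],
       [ 0.00000000e+00,  0.00000000e+00,  0.00000000e+00,
         1.00000000e+00]])} [0.44652717 0.13864084 0.3002214 ] [[0.988, -0.156, -0.001], [-0.156, -0.988, -0.0], [-0.001, 0.001, -1.0]] [ 6.16246584e-02  2.15064624e-01  1.70474466e+00 -4.22362332e-04
  1.22286849e+00  1.78883883e+00]
```

View pics/w1.png

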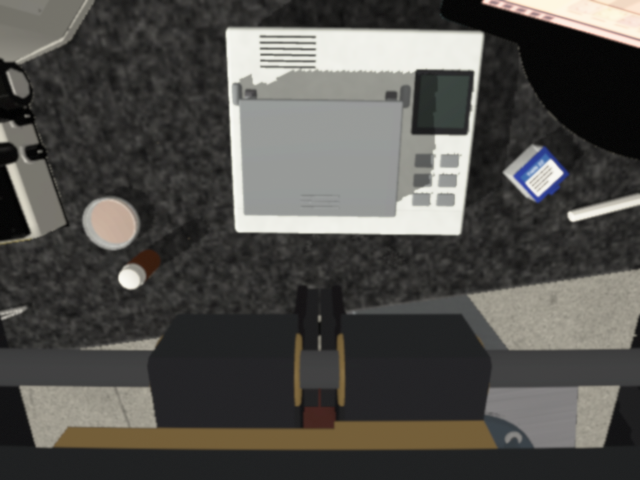

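The wrist view is aligned with the photometer: ribs at (320,200), cover front corners (245,216) and (397,215), hinge knuckles at (237,94) and (405,96).

```bash
python3 - <<'E'
from h import *
o,c=snap('wrist','w1b.png')
f=lambda p,z: onz(c,p,z,o)
a,b=f((245,216),.096),f((397,215),.096); h1,h2=f((237,94),.066),f((405,96),.066)
print('ribs',f((320,200),.096),'front',a,b,np.linalg.norm(a-b),'hinge',h1,h2,(h1+h2)/2)
for P,Q in((a,b),(h1,h2)): print('yaw',np.arctan2(-(P-Q)[0],(P-Q)[1]))
H=[f(p,.058) for p in((235,234),(227,29),(484,33),(462,235))]; print(np.round(H,4))
E
```

```text
ribs [0.44717208 0.13525198 0.096     ] front [0.44327767 0.20426681 0.096     ] [0.42265162 0.06892371 0.096     ] 0.13690577062554596 hinge [0.54803698 0.19442787 0.066     ] [0.52271117 0.04597469 0.066     ] [0.53537407 0.12020128 0.066     ]
yaw -0.1512345511421594
yaw -0.1689712881403665
[[ 4.175e-01  2.265e-01  5.800e-02]
 [ 6.032e-01  1.930e-01  5.800e-02]
 [ 5.650e-01 -3.010e-02  5.800e-02]
 [ 3.803e-01  3.000e-04  5.800e-02]]
```

Emit:
drive_tool([
  [[0,0,40,0,0,0],[0,0,40,0,0,0],[0,0,40,0,0,0],[0,0,35,0,0,0],[0,0,20,0,0,0],[0,0,0,0,0,0],[0,0,0,0,0,0]],
])

```text
time: 3.03
position: [0.4462, 0.1354, 0.1253]
tool_rot: [0.997, -0.082, -0.001, 0.0]
ft_force: [0.1, -0.4, 0.2]
grip_width: 0.0007
grip_force: 0.0
```

Emit:
drive_tool([
  [[0,0,3,0,0,0],[0,0,3,0,0,0],[0,0,2,0,0,0],[0,0,2,0,0,0],[0,0,2,0,0,0],[0,0,0,0,0,0]],
])

```text
time: 3.53
position: [0.4466, 0.1372, 0.1139]
tool_rot: [0.997, -0.08, 0.0, -0.0]
ft_force: [0.3, -0.6, -0.0]
grip_width: 0.0004
grip_force: 0.0
```

Emit:
drive_tool([
  [[0,0,2,0,0,0],[0,0,2,0,0,0],[0,0,0,0,0,0]],
])

```text
time: 3.78
position: [0.4464, 0.1372, 0.1094]
tool_rot: [0.997, -0.08, -0.0, 0.0]
ft_force: [-0.6, 0.3, 0.1]
grip_width: 0.0005
grip_force: 0.0
```

```bash
python3 - <<'E'
from h import *
for i in range(4):
    o=sensors.get_obs(); print(o['time'],o['position'],o['ft_force'])
o,c=snap('wrist','w2.png')
E
```

```text
3.7833 [0.44643798 0.13718798 0.10942631] [-0.64460167  0.3401582   0.08556153]
3.7833 [0.44643798 0.13718798 0.10942631] [-0.64460167  0.3401582   0.08556153]
3.7833 [0.44643798 0.13718798 0.10942631] [-0.64460167  0.3401582   0.08556153]
3.7833 [0.44643798 0.13718798 0.10942631] [-0.64460167  0.3401582   0.08556153]
```

View pics/w2.png

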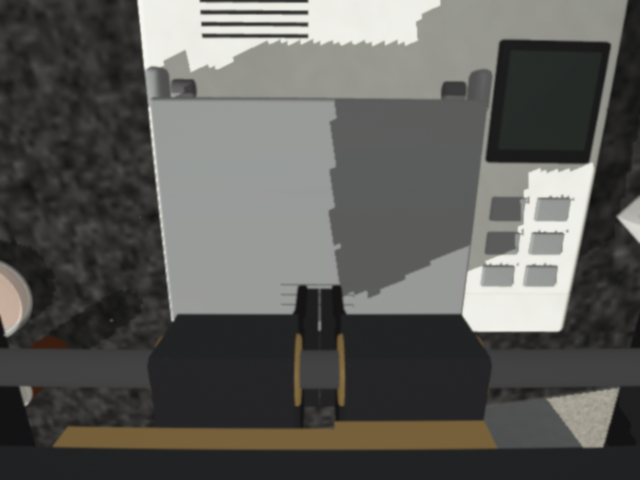

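The fingertips sit over the ribs at (320,290). No force shows yet, so I'll continue down gently.

Emit:
drive_tool([
  [[0,0,2,0,0,0],[0,0,1,0,0,0],[0,0,0,0,0,0]],
])

```text
time: 4.08
position: [0.4465, 0.1371, 0.1065]
tool_rot: [0.997, -0.08, -0.0, 0.0]
ft_force: [0.4, -0.0, 0.3]
grip_width: 0.0007
grip_force: 0.0
```

Emit:
drive_tool([
  [[0,0,2,0,0,0],[0,0,1,0,0,0],[0,0,0,0,0,0]],
])

```text
time: 4.33
position: [0.4465, 0.1371, 0.1035]
tool_rot: [0.997, -0.081, -0.0, 0.0]
ft_force: [0.8, -0.4, -0.1]
grip_width: 0.0006
grip_force: 0.0
```

```bash
python3 - <<'E'
from h import *
o,c=snap('wrist','w3.png')
T=np.array(c['hand_eye']); 
c2=dict(c)
oo=dict(position=[0,0,0],tool_rot=[0,0,0,1])
for v in(285,288,292):
    p,d=ray(c,(320,v),oo)
    for x in(0,.0095,.012): print(v,x,(p+d*(x-p[0])/d[0]).round(4))
im=c['img'][180:330,220:420]; cv2.imwrite('pics/w3c.png',cv2.resize(im,None,fx=4,fy=4)[:,:,::-1])
print(sensors.get_obs()['position'],onz(c,(320,288),.096,o))
E
```

```text
285 0 [0.     0.0012 0.0252]
285 0.0095 [0.0095 0.0011 0.0042]
285 0.012 [ 0.012   0.0011 -0.0013]
288 0 [0.     0.0012 0.0217]
288 0.0095 [0.0095 0.0011 0.0011]
288 0.012 [ 0.012   0.0011 -0.0043]
292 0 [0.     0.0012 0.0173]
292 0.0095 [ 0.0095  0.0011 -0.0029]
292 0.012 [ 0.012   0.0011 -0.0082]
[0.4465409  0.13712414 0.10360721] [0.4528013  0.13490114 0.096     ]
```

View pics/w3c.png

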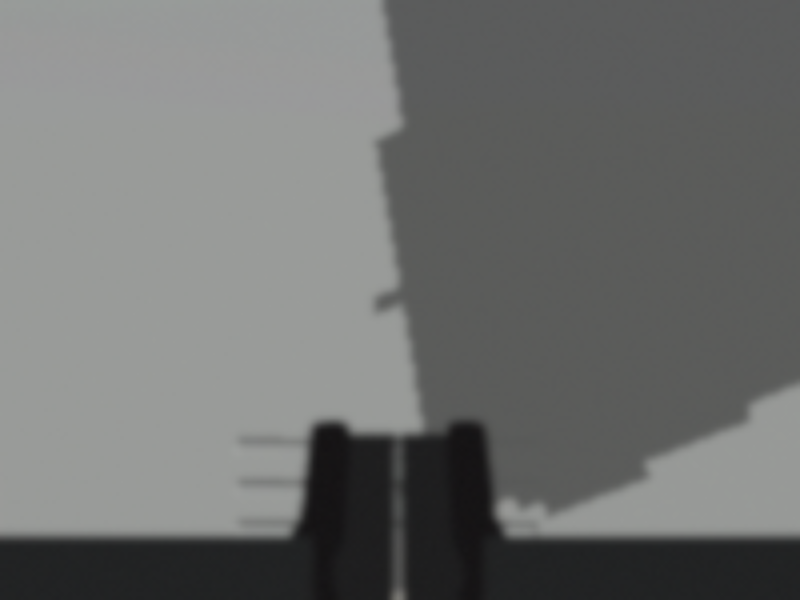

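Emit:
drive_tool([
  [[0,0,2,0,0,0],[0,0,1,0,0,0],[0,0,0,0,0,0]],
])

```text
time: 4.63
position: [0.4465, 0.1371, 0.1005]
tool_rot: [0.997, -0.081, -0.0, 0.0]
ft_force: [0.4, 0.3, 0.6]
grip_width: 0.0003
grip_force: 0.0
```

Emit:
drive_tool([
  [[0,0,2,0,0,0],[0,0,1,0,0,0],[0,0,0,0,0,0]],
])

```text
time: 4.88
position: [0.4465, 0.1371, 0.0975]
tool_rot: [0.997, -0.081, -0.0, 0.0]
ft_force: [-0.6, -0.0, 0.0]
grip_width: 0.0006
grip_force: 0.0
```

Emit:
drive_tool([
  [[0,0,2,0,0,0],[0,0,1,0,0,0],[0,0,0,0,0,0]],
])

```text
time: 5.13
position: [0.4466, 0.1372, 0.0946]
tool_rot: [0.997, -0.081, -0.0, -0.0]
ft_force: [-0.8, -0.2, -0.1]
grip_width: 0.0003
grip_force: 0.1
```

```bash
python3 - <<'E'
from h import *
o,c=snap('wrist','w4.png')
o,s=snap('scene','s4.png')
print(s['img'].shape)
a=cv2.resize(c['img'][60:340,130:510],(760,560))[:,:]
b=cv2.resize(s['img'][230:350,240:400],(747,560),interpolation=cv2.INTER_CUBIC)
cv2.imwrite('pics/m4.png',cv2.resize(np.hstack([a,b]),(800,300))[:,:,::-1])
E
```

```text
(480, 640, 3)
```

View pics/m4.png

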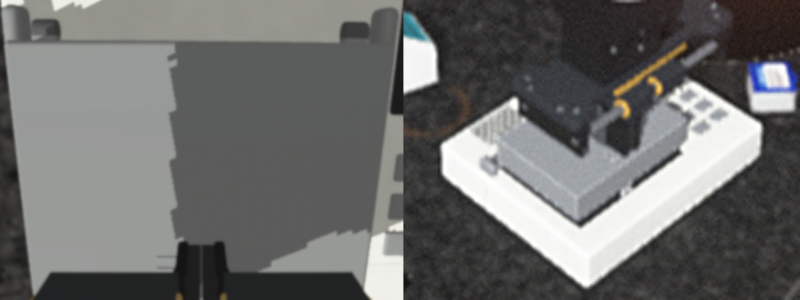

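The left half shows the fingertips over the ribs. The right half shows the cover still shut. I'll keep going down.

Emit:
drive_tool([
  [[0,0,2,0,0,0],[0,0,0,0,0,0]],
])

```text
time: 5.4
position: [0.4462, 0.1372, 0.0926]
tool_rot: [0.997, -0.081, -0.001, -0.0]
ft_force: [-0.8, 0.6, 1.9]
grip_width: 0.0007
grip_force: 0.6
```

Emit:
drive_tool([
  [[0,0,2,0,0,0],[0,0,0,0,0,0]],
])

```text
time: 5.57
position: [0.446, 0.1372, 0.0905]
tool_rot: [0.997, -0.081, -0.001, 0.0]
ft_force: [-1.3, 1.0, 2.4]
grip_width: 0.0005
grip_force: 1.1
```

Emit:
drive_tool([
  [[0,0,2,0,0,0],[0,0,0,0,0,0]],
])

```text
time: 5.73
position: [0.4461, 0.1372, 0.0887]
tool_rot: [0.997, -0.081, -0.001, 0.0]
ft_force: [-1.6, 0.4, 4.5]
grip_width: 0.0008
grip_force: 2.1
```

Emit:
drive_tool([
  [[0,0,2,0,0,0],[0,0,0,0,0,0]],
])

```text
time: 5.9
position: [0.4461, 0.1372, 0.0884]
tool_rot: [0.997, -0.08, -0.0, 0.0]
ft_force: [-4.5, -0.3, 19.0]
grip_width: 0.0005
grip_force: 9.6
```

Emit:
drive_tool([
  [[0,0,-25,0,0,0],[0,0,-41,0,0,0],[0,0,-41,0,0,0],[0,0,-41,0,0,0],[-20,0,-35,0,0,0],[-35,0,0,0,0,0],[0,0,0,0,0,0],[0,0,0,0,0,0]],
])

```text
time: 6.57
position: [0.3911, 0.1461, 0.2702]
tool_rot: [0.997, -0.08, 0.001, -0.0]
ft_force: [-0.2, -0.3, 0.2]
grip_width: 0.0006
grip_force: 0.0
```

Emit:
drive_tool([
  [[0,0,0,0,0,0],[0,0,0,0,0,0],[0,0,0,0,0,0],[0,0,0,0,0,0],[0,0,0,0,0,0],[0,0,0,0,0,0],[0,0,0,0,0,0],[0,0,0,0,0,0]],
])

```text
time: 7.23
position: [0.3925, 0.1459, 0.2696]
tool_rot: [0.997, -0.081, -0.0, 0.0]
ft_force: [0.4, -0.3, 0.2]
grip_width: 0.0006
grip_force: 0.0
```

Emit:
drive_tool([
  [[0,0,0,0,0,0],[0,0,0,0,0,0],[0,0,0,0,0,0],[0,0,0,0,0,0],[0,0,0,0,0,0],[0,0,0,0,0,0],[0,0,0,0,0,0],[0,0,0,0,0,0]],
])

```text
time: 7.9
position: [0.3924, 0.146, 0.2697]
tool_rot: [0.997, -0.081, 0.0, -0.0]
ft_force: [-0.2, -0.3, 0.5]
grip_width: 0.0006
grip_force: 0.0
```

```bash
python3 - <<'E'
from h import *
import pickle
o,c=snap('wrist','w5.png'); pickle.dump((o,c),open('w5.pkl','wb')); print(o['position'])
E
```

```text
[0.39237329 0.14597    0.26974436]
```

View pics/w5.png

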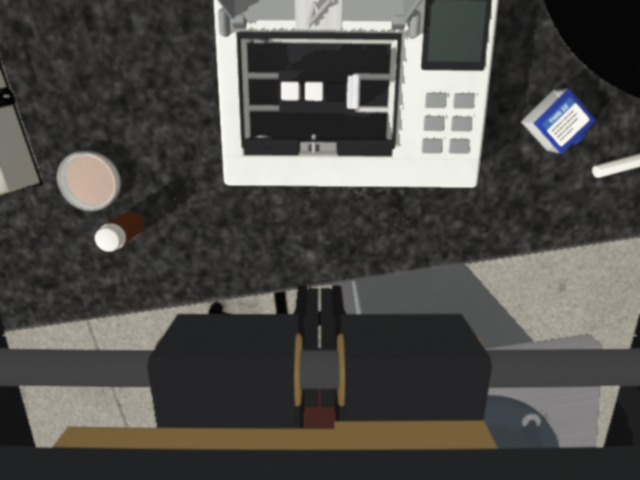

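The cover is open. The tab's top strip runs (347–361, 75–108), the cuvette caps are at (290,91) and (313,91), and the hinge knuckles are at about (223,22) and (415,22).

```bash
python3 - <<'E'
from h import *
import pickle
o,c=pickle.load(open('w5.pkl','rb')); f=lambda p,z: onz(c,p,z,o)
g=c['img'].astype(int).min(2)
for v in(82,92,102): print(v,g[v,340:368].tolist())
yaw=-.161;X=np.array([np.cos(yaw),np.sin(yaw),0]);Y=np.array([-X[1],X[0],0])
hg=np.array([.5355,.1215,0])
for n,p,z in(('tabRtop',(360,75),.085),('tabRbot',(360,108),.085),('tabM',(360,92),.085),('cuvA',(290,91),.081),('cuvB',(313,91),.081),('rimR',(401,92),.063),('rimL',(240,92),.063),('front',(318,140),.063)):
    P=f(p,z); print(n,P.round(4),'rel hinge',((P-hg)@X).round(4),((P-hg)@Y).round(4))
print(hg-.05*X)
E
```

```text
82 [29, 28, 27, 27, 28, 38, 79, 144, 204, 229, 230, 225, 224, 232, 237, 235, 228, 213, 178, 127, 77, 44, 33, 31, 32, 32, 32, 32]
92 [32, 32, 30, 32, 38, 57, 113, 182, 223, 231, 228, 223, 224, 230, 234, 231, 222, 201, 163, 113, 67, 39, 32, 30, 29, 31, 31, 30]
102 [39, 38, 39, 38, 41, 62, 125, 197, 229, 232, 227, 226, 231, 237, 236, 231, 221, 192, 147, 96, 53, 34, 31, 30, 30, 30, 33, 35]
tabRtop [0.4909 0.0972 0.085 ] rel hinge -0.0401 -0.0312
tabRbot [0.4665 0.1004 0.085 ] rel hinge -0.0647 -0.0319
tabM [0.4785 0.0988 0.085 ] rel hinge -0.0527 -0.0315
cuvA [0.4881 0.1531 0.081 ] rel hinge -0.0519 0.0235
cuvB [0.4851 0.1351 0.081 ] rel hinge -0.0519 0.0053
rimR [0.4733 0.063  0.063 ] rel hinge -0.0521 -0.0677
rimL [0.4946 0.1954 0.063 ] rel hinge -0.0522 0.0664
front [0.4454 0.1376 0.063 ] rel hinge -0.0915 0.0014
[0.48614663 0.12951527 0.        ]
```

Emit:
drive_tool([
  [[29.7,19,0,0,0,0],[29.7,19,0,0,0,0],[29.7,19,0,0,0,0],[0,0,30,0,0,0],[0,0,40,0,0,0],[0,0,40,0,0,0],[0,0,30,0,0,0],[0,0,0,0,0,0]],
])

```text
time: 8.62
position: [0.4668, 0.0754, 0.1248]
tool_rot: [0.997, -0.081, -0.006, 0.0]
ft_force: [-0.7, -0.9, -0.8]
grip_width: 0.0004
grip_force: 0.0
```

Emit:
drive_tool([
  [[0,0,20,0,0,0],[0,0,20,0,0,0],[0,0,10,0,0,0],[0,0,7,0,0,0],[0,0,0,0,0,0],[0,0,0,0,0,0]],
])

```text
time: 9.12
position: [0.4721, 0.0754, 0.0737]
tool_rot: [0.997, -0.08, 0.001, -0.0]
ft_force: [0.1, -0.1, 0.3]
grip_width: 0.0003
grip_force: 0.0
```

Emit:
drive_tool([
  [[0,-4,0,0,0,0],[0,-4,0,0,0,0],[0,-3,0,0,0,0],[0,-2,0,0,0,0],[0,-2,0,0,0,0],[0,-2,0,0,0,0],[0,-2,0,0,0,0]],
])

```text
time: 9.7
position: [0.4731, 0.0942, 0.0726]
tool_rot: [0.997, -0.08, -0.001, 0.0]
ft_force: [-3.6, -2.6, 1.5]
grip_width: 0.0005
grip_force: 2.2
```

Emit:
drive_tool([
  [[0,-2,0,0,0,0],[0,-2,0,0,0,0],[0,-2,0,0,0,0]],
])

```text
time: 9.95
position: [0.474, 0.1, 0.0725]
tool_rot: [0.997, -0.08, -0.001, 0.0]
ft_force: [-3.8, -3.5, 1.0]
grip_width: 0.0006
grip_force: 2.6
```

Emit:
drive_tool([
  [[0,-2,0,0,0,0],[0,-2,0,0,0,0],[0,-2,0,0,0,0]],
])

```text
time: 10.2
position: [0.4749, 0.1058, 0.0724]
tool_rot: [0.997, -0.08, -0.001, 0.0]
ft_force: [-3.8, -4.3, 0.3]
grip_width: 0.0006
grip_force: 2.7
```

Emit:
drive_tool([
  [[-3,-1,0,0,0,0],[-3,-1,0,0,0,0],[0,-1,0,0,0,0],[0,-1,0,0,0,0]],
])

```text
time: 10.53
position: [0.4714, 0.1111, 0.0729]
tool_rot: [0.997, -0.081, 0.001, -0.0]
ft_force: [0.6, -0.5, -0.1]
grip_width: 0.0007
grip_force: 0.6
```

Emit:
drive_tool([
  [[0,-2,0,0,0,0],[0,-2,0,0,0,0],[0,-2,0,0,0,0]],
])

```text
time: 10.78
position: [0.4724, 0.117, 0.0729]
tool_rot: [0.997, -0.081, 0.001, -0.0]
ft_force: [0.1, -1.8, -0.4]
grip_width: 0.0005
grip_force: 0.6
```

Emit:
drive_tool([
  [[0,-2,0,0,0,0],[0,-2,0,0,0,0],[0,-1,0,0,0,0]],
])

```text
time: 11.03
position: [0.4728, 0.1207, 0.0729]
tool_rot: [0.997, -0.079, 0.0, 0.001]
ft_force: [0.7, -11.7, 3.0]
grip_width: 0.0009
grip_force: 5.6
```

Emit:
drive_tool([
  [[0,-1,0,0,0,0],[0,0,0,0,0,0],[0,0,0,0,0,0]],
])

```text
time: 11.28
position: [0.4729, 0.1207, 0.0729]
tool_rot: [0.997, -0.079, -0.0, 0.002]
ft_force: [0.9, -11.3, 3.1]
grip_width: 0.0003
grip_force: 5.6
```

Emit:
drive_tool([
  [[0,6,0,0,0,0],[-5,12,0,0,0,0],[0,0,-30,0,0,0],[0,0,-41,0,0,0],[0,0,-41,0,0,0],[0,-11,-40,0,0,0],[0,-10,-40,0,0,0],[0,0,0,0,0,0]],
])

```text
time: 11.95
position: [0.4727, 0.128, 0.2721]
tool_rot: [0.997, -0.08, 0.008, -0.002]
ft_force: [0.9, -0.5, -0.3]
grip_width: 0.0005
grip_force: 0.0
```

```bash
python3 - <<'E'
from h import *
import pickle
o,c=snap('wrist','w6.png'); t=snap('scene','s6.png')[1]; pickle.dump((o,c),open('w6.pkl','wb')); print(o['position'])
cv2.imwrite('pics/m6.png',np.hstack([cv2.resize(c['img'][:,:,::-1],(400,300)),cv2.resize(t['img'][200:350,240:440,::-1],(400,300))]))
E
```

```text
[0.4726548  0.12795586 0.27212575]
```

View pics/m6.png

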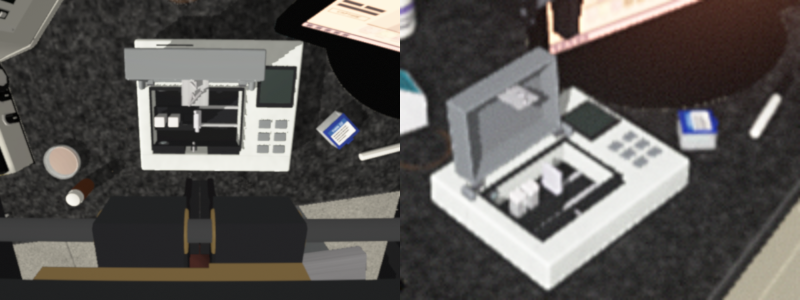

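The carriage has moved left, both cuvettes still stand at about (160,120) and (173,120), and the cover is upright. Before going behind the cover I'll check the tab position and the clearance to the monitor and microscope.

```bash
python3 - <<'E'
from h import *
import pickle
o,c=pickle.load(open('w6.pkl','rb')); d=pickle.load(open('s0.pkl','rb')); t=d['top'][1]; s=d['scene'][1]
yaw=-.161;X=np.array([np.cos(yaw),np.sin(yaw),0]);Y=np.array([-X[1],X[0],0]); hg=np.array([.5355,.1215,0])
def rel(P): return np.round([(P-hg)@X,(P-hg)@Y,P[2]],4)
g=c['img'].astype(int).min(2)
r=g[195,225:345]; print('row195',(225+np.where((r[:-1]<130)!=(r[1:]<130))[0]).tolist())
for u in(308,321): print('tab?',rel(onz(c,(u,193),.085,o)))
def tri(a,b):
    (p,u),(q,v)=ray(t,a),ray(s,b); A=np.stack([u,-v],1); k=np.linalg.lstsq(A,q-p,rcond=None)[0]; return (p+u*k[0]+q+v*k[1])/2, np.linalg.norm(p+u*k[0]-q-v*k[1])
for a,b in(((341,232),(311,247)),((357,177),(299,97))): P,e=tri(a,b); print('mon',P.round(3),rel(P),round(e,3))
for z in(.05,.15,.25): print('micro',z,rel(onz(t,(245,190),z)),rel(onz(t,(190,235),z)))
E
```

```text
row195 [240, 245, 263, 268, 285, 309, 319]
tab? [-0.0487  0.0058  0.085 ]
tab? [-0.0487 -0.0052  0.085 ]
mon [ 0.587 -0.002  0.05 ] [ 0.0702 -0.1133  0.05  ] 0.008
mon [ 0.647 -0.032  0.417] [ 0.1346 -0.1334  0.4174] 0.005
micro 0.05 [0.1366 0.1734 0.05  ] [-0.0175  0.3004  0.05  ]
micro 0.15 [0.1177 0.1518 0.15  ] [-0.0254  0.2698  0.15  ]
micro 0.25 [0.0989 0.1302 0.25  ] [-0.0334  0.2392  0.25  ]
```

Emit:
drive_tool([
  [[31,-2.5,0,0,0,0],[31,-2.5,0,0,0,0],[31,-2.5,0,0,0,0],[32,-2.5,0,0,0,0],[0,0,0,0,0,0],[0,0,0,0,0,0]],
])

```text
time: 12.55
position: [0.5927, 0.1155, 0.2613]
tool_rot: [0.997, -0.081, -0.003, 0.0]
ft_force: [-0.9, -0.0, -0.1]
grip_width: -0.0001
grip_force: 0.0
```

Emit:
drive_tool([
  [[0,0,30,0,0,0],[0,0,30,0,0,0],[0,0,20,0,0,0],[0,0,0,0,0,0],[0,0,0,0,0,0]],
])

```text
time: 12.97
position: [0.5905, 0.1163, 0.1828]
tool_rot: [0.997, -0.081, -0.003, 0.0]
ft_force: [0.8, 0.4, -0.0]
grip_width: 0.0
grip_force: 0.0
```

Emit:
drive_tool([
  [[8,0,0,0,0,0],[0,0,10,0,0,0],[0,0,15,0,0,0],[0,0,8,0,0,0],[0,0,0,0,0,0],[0,0,0,0,0,0]],
])

```text
time: 13.47
position: [0.6013, 0.115, 0.1517]
tool_rot: [0.997, -0.081, -0.0, -0.0]
ft_force: [-0.5, -0.3, 0.1]
grip_width: 0.0005
grip_force: 0.0
```

Emit:
drive_tool([
  [[-6.6,0,-0.8,0,0,0],[-6.6,0,-0.8,0,0,0],[-6.6,0,-0.8,0,0,0],[-6.6,0,-0.8,0,0,0],[-6.2,0,-1.2,0,0,0],[-6.2,0,-1.2,0,0,0],[-6.2,0,-1.2,0,0,0],[-6.2,0,-1.2,0,0,0]],
])

```text
time: 14.13
position: [0.5504, 0.1236, 0.1602]
tool_rot: [0.997, -0.081, 0.0, -0.0]
ft_force: [2.1, 0.4, -0.5]
grip_width: 0.0007
grip_force: 0.9
```

Emit:
drive_tool([
  [[-6.2,0,0.5,0,0,0],[-6.2,0,0.5,0,0,0],[-6.2,0,0.5,0,0,0],[-6.2,0,0.5,0,0,0]],
])

```text
time: 14.47
position: [0.5253, 0.1274, 0.1575]
tool_rot: [0.997, -0.081, -0.0, -0.0]
ft_force: [2.0, 0.9, -1.0]
grip_width: 0.0004
grip_force: 0.8
```

Emit:
drive_tool([
  [[-5.9,0,2,0,0,0],[-5.9,0,2,0,0,0],[-5.9,0,2,0,0,0],[-5.9,0,2,0,0,0]],
])

```text
time: 14.8
position: [0.5023, 0.1311, 0.1493]
tool_rot: [0.997, -0.08, -0.0, 0.0]
ft_force: [1.8, 0.2, -0.1]
grip_width: 0.0005
grip_force: 0.8
```

Emit:
drive_tool([
  [[-5.6,0,3.5,0,0,0],[-5.6,0,3.5,0,0,0],[-5.6,0,3.5,0,0,0],[-5.6,0,3.5,0,0,0]],
])

```text
time: 15.13
position: [0.4803, 0.1345, 0.1353]
tool_rot: [0.997, -0.08, 0.0, 0.0]
ft_force: [2.7, 0.3, 0.9]
grip_width: 0.0003
grip_force: 0.8
```

Emit:
drive_tool([
  [[-4.5,0,4.8,0,0,0],[-4.5,0,4.8,0,0,0],[-4.5,0,4.8,0,0,0],[-4.5,0,4.8,0,0,0]],
])

```text
time: 15.47
position: [0.4627, 0.1375, 0.116]
tool_rot: [0.997, -0.081, 0.0, 0.0]
ft_force: [1.8, 0.1, 1.3]
grip_width: 0.0003
grip_force: 0.8
```

Emit:
drive_tool([
  [[-3,0,4.9,0,0,0],[-3,0,4.9,0,0,0],[-3,0,4.9,0,0,0],[-0.5,0,3,0,0,0],[0,0,0,0,0,0]],
])

```text
time: 15.88
position: [0.4524, 0.1391, 0.0981]
tool_rot: [0.997, -0.081, -0.001, 0.0]
ft_force: [0.2, -0.3, 1.3]
grip_width: 0.0003
grip_force: 0.7
```

Emit:
drive_tool([
  [[0,0,3,0,0,0],[0,0,3,0,0,0],[0,0,2,0,0,0],[0,0,2,0,0,0],[0,0,1,0,0,0],[0,0,0,0,0,0]],
])

```text
time: 16.38
position: [0.4526, 0.139, 0.0889]
tool_rot: [0.997, -0.08, -0.001, 0.0]
ft_force: [-6.1, 0.4, 14.3]
grip_width: 0.0003
grip_force: 7.5
```

Force is 14 N at the end of travel, so I'll let go and check that it latched.

Emit:
drive_tool([
  [[0,0,-5,0,0,0],[0,0,-10,0,0,0],[0,0,-35,0,0,0],[0,0,-40,0,0,0],[0,0,-40,0,0,0],[-30,0,-40,0,0,0],[0,0,0,0,0,0],[0,0,0,0,0,0]],
])

```text
time: 17.05
position: [0.4301, 0.1432, 0.2531]
tool_rot: [0.997, -0.08, 0.003, -0.0]
ft_force: [0.3, -0.0, -0.8]
grip_width: 0.0003
grip_force: 0.0
```

Emit:
drive_tool([
  [[0,0,0,0,0,0],[0,0,0,0,0,0],[0,0,0,0,0,0],[0,0,0,0,0,0],[0,0,0,0,0,0],[0,0,0,0,0,0],[0,0,0,0,0,0],[0,0,0,0,0,0]],
])

```text
time: 17.72
position: [0.429, 0.143, 0.251]
tool_rot: [0.997, -0.081, -0.0, -0.0]
ft_force: [0.6, 0.6, -0.6]
grip_width: 0.0005
grip_force: 0.0
```

```bash
python3 - <<'E'
from h import *
o,c=snap('wrist','w7.png'); t=snap('scene','s7.png')[1]; print(o['position'],o['ft_force'])
cv2.imwrite('pics/m7.png',np.hstack([cv2.resize(c['img'][:,:,::-1],(400,300)),cv2.resize(t['img'][200:350,240:440,::-1],(400,300))]))
E
```

```text
[0.42903591 0.14304329 0.25098439] [ 0.61137363  0.55471833 -0.5830123 ]
```

View pics/m7.png

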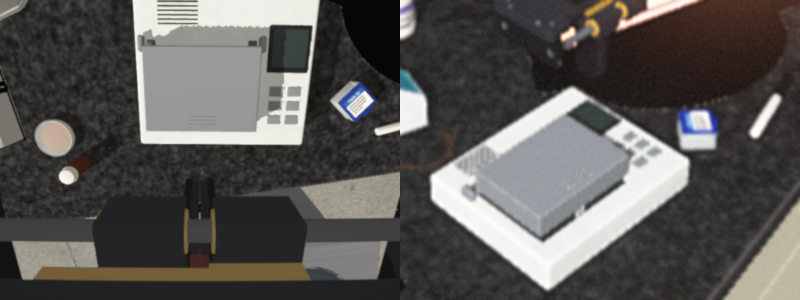

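The cover is shut flat at about (145–260, 45–130) and has stayed shut for over a second after release. Nothing else has moved.

```bash
python3 -c "
from rig import ticket; print(ticket.hand_in())"
```

```text
the job is handed in; nothing more can be done
None
```

I popped the cover open, pushed the carriage left until it stopped firmly at about 11 N, and pressed the cover shut, where it latched and held by itself; the gripper briefly brushed something during the push, probably the open cover, at about 4 N, and the job is handed in.

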